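# Dock the slide tray on its sensing plunger and latch it

## Task

Load the slide tray into the imager's docking bed: swing the latch out of the channel, push the tray along the channel until it is fully home against the sensor housing and holds the sensing plunger pressed in, then swing the latch back fully across the channel behind the tray so that it cannot come out. Leave the tray flat in its channel and do not disturb the other things on the bench.

Things in the scene. Friction and masses are not known exactly. Their poses are not given: they have to be found in the camera images.
- bed: Docking bed of a slide imager, fixed: grey slab 385 x 155 x 15 mm (own x -185 to +200 mm, y -90 to +65 mm) with a straight channel along its own x axis, between two aluminium rails. Origin at bench height on the channel's centre line; own +x points along the channel to home, z up. 'Bed x, y' below are in this frame.
- channel_floor (a point): Point on the channel floor (height 15 mm), on the centre line at bed x = 0. Rails: inner faces at bed y = +48 and -48 mm, 10 mm thick, tops at height 33 mm. The channel is open at its -x end (bed x = -185 mm); at bed x = +150 mm it ends at the sensor housing.
- tray: Flat aluminium slide tray, a solid block 100 (own x) x 92 x 38 mm, 0.4 to 0.75 kg, loose in the channel with 2 mm play each side, too wide to grasp. Origin at the centre of its underside (height 15 mm); axes parallel to the bed's. Starts at bed x = -122 to -84 mm; fully home at +100 mm. Slides with up to 8 N of friction and stays where left, also against the plunger.
- stop_face (a point): Point on the flat face of the ivory sensor housing (bed x 150 to 200 mm, as wide as the bed, top at height 85 mm) at the channel's centre, height 34 mm, bed x = 150 mm; the tray's front face stops against this face.
- plunger_tip (a point): Front end of the sensing plunger, a steel pin 14 mm in diameter on the channel's centre line at height 34 mm, that sticks 10 mm out of the sensor housing towards the tray when free; axis along the bed's x.
- plunger (a joint): How far the plunger is pressed in, in m: 0 = free, 0.010 = flush with the housing face, as when the tray is fully home. Light spring (0.3 N at first, 0.9 N at flush); it comes out again when not held.
- latch (a joint): Swing latch angle, rad: 0 = straight across the channel (closed, hard stop; the tray cannot pass), 1.57 = lying back along the outside of the rail, pointing away from the housing; hard stop 1.75; clear of the channel from 1.35. Grows anticlockwise seen from above. Stiff (about 3 N at the knob), stays where left. Starts at 0 to 0.25, between tray and housing.
- latch_pivot (a point): Pivot of the latch, at bed x = 39, y = -70 mm, height 42 mm. The latch is a steel arm 14 mm wide (heights 36 to 48 mm, just above the rails) reaching 66 mm from the pivot; closed, 44 mm of it lies in the channel and its side towards the housing is 4 mm behind the back face of a tray that is fully home.
- latch_knob (a point): Grip of the latch: black upright post 18 mm in diameter on the arm, 50 mm from the pivot, from height 48 to 90 mm. This point is on its axis at height 72 mm and turns with the latch (closed: bed x = 39, y = -20 mm).
- stain_bottle: Bystander: brown bottle, 60 mm in diameter, about 130 mm tall, origin at the centre of its foot.
- slide_box: Bystander: closed grey plastic box with white lid, 102 x 87 x 38 mm, origin under its centre.
- clay_box: Bystander: shallow cardboard box of modelling sticks, 90 x 160 x 22 mm, origin under its centre.
- beaker: Bystander: glass beaker, 70 mm in diameter, 85 mm tall, origin at the centre of its foot.
Not all that is in view belongs to the job. Leave any purple look-alike of the tray alone.

How it is judged (in metres and radians):
On the way, in this order (a step that is already met when the one before it is completed fails the run):
1. the latch is swung clear of the channel (value of joint latch above 1.3 rad), for 0.1 s.
2. the tray is home and holds the plunger pressed in, with the latch still open (value of joint plunger above 0.007 m and x of tray in the frame of bed above 0.0965 m and value of joint latch above 0.8 rad), for 0.2 s.
At the end, for the whole second after the job is handed in: The tray lies flat (within 0.05 rad) and at rest in the channel, home to within 3.5 mm of the sensor housing, holding the plunger at least 7 mm in, and the latch is closed behind it (within 0.1 rad of straight across) (value of joint plunger above 0.007 m and x of tray in the frame of bed above 0.0965 m and value of joint latch below 0.1 rad and angle between tray's own z axis and vertical below 0.05 rad and linear speed of tray below 0.01 m/s); the robot touches nothing.
It fails at once if the stain bottle is shifted by more than 20 mm or tipped (distance of stain_bottle from where it was at the start of the episode above 0.02 m or angle between stain_bottle's own z axis and vertical above 0.3 rad).
It fails at once if the slide box is shifted by more than 20 mm or tipped (distance of slide_box from where it was at the start of the episode above 0.02 m or angle between slide_box's own z axis and vertical above 0.3 rad).
It fails at once if the clay box is shifted by more than 20 mm or tipped (distance of clay_box from where it was at the start of the episode above 0.02 m or angle between clay_box's own z axis and vertical above 0.3 rad).
It fails at once if the beaker is shifted by more than 20 mm or tipped (distance of beaker from where it was at the start of the episode above 0.02 m or angle between beaker's own z axis and vertical above 0.3 rad).
It also fails if it takes over 72 s, if anything falls off the work surface, if the arm or the gripper's body presses on something with over 40 N, if the wrist force passes 120 N, or if a joint passes its speed limit or range.

## Robot

A 6-joint arm with a two-finger parallel gripper is mounted at the origin on the work surface. World frame = base frame: x ahead of the robot, y to its left, z up, the work surface at z = 0. Lengths are in mm, angles in rad, forces in N, time in s.
With the tool pointing down it reaches from about 275 to 1000 mm from the base axis. Payload 8.4 kg.
Tool frame: the origin (TCP) lies where the fingers leave the gripper's body, on its centre line; the fingertips stand 73 mm ahead of it and the grasp point (between the pads) lies 54 mm ahead of it (grip_point_offset is the distance from the TCP to the grasp point, in mm); z points along the fingers, y is the direction in which the jaws open and shut (so a half turn about z gives the same grasp; the last joint's range is limited). The gripper opens to 85 mm and grips with 20 to 120 N. Pads are 22 mm wide; open, the fingers measure 114 mm over their backs; the gripper's body (76 mm by 85 mm) begins 54 mm behind the grasp point. The pads swing forward as they close: fully open they stand 13 mm farther back than shut.
Start: joints at [1.267, 0.353, 1.633, -0, 1.155, -0.002], TCP at [185.773, 596.755, 303.881] pointing down, gripper open.
Joint ranges: [-2.63, 2.63], [-0.92, 2.1], [0.06, 2.66], [-1.3, 4.44], [0, 2.69], [-3.02, 3.02]. Speed limits (rad/s): [2.22, 2.22, 2.79, 3.14, 3.14, 3.14].

## Interface

Orientations are given as [roll, pitch, yaw] about the fixed x, y, z axes, in that order (R = Rz(yaw) Ry(pitch) Rx(roll)).
In Python, from rig import sense, grab_frame, sign_off, grip_point_offset gives the robot as it stands. The module is installed in compiled form; this text tells all that it offers.
- The arm moves only by the tool drive_tool, never from a script. Its argument "targets" is one flat list of numbers, 7 for each row, row after row: the shift along the tool's x, y, z in m, then the turn, a rotation vector about the tool's x, y, z in rad, then the opening, from 0 (shut) to 1 (fully open). In form: [tx, ty, tz, wx, wy, wz, grip, tx, ty, tz, wx, wy, wz, grip, ...]. A call has 1 to 12 rows; each row is the pose to reach, as a shift and turn from the pose commanded when the call began, along the tool's axes at that moment; what a row does not reach only later rows make up. A row lasts 1/12 s, in which the tool goes at most 41.7 mm and 7.16 degrees, less where a joint would pass 70% of its speed; a pose out of reach is approached as far as the arm can. A call with a gripper value outside its range is refused whole. The fingers move at their own pace and stop on an object; "force" is the grip in N (left out, the last holds). Time passes only in rows, so rows that repeat a pose let the fingers close. It gives the time, the measured TCP pose, the force and the opening at its end, in the units of the state.
- sense(): the state, without advancing time (a new reading comes with each control period).
- grab_frame(name): name is "scene" or "side" or "wrist"; returns a dict with "color" (420x560x3 uint8, blue, green, red), "vertical_fov" (degrees; the focal length in pixels is half the picture's height over the tangent of half this angle, whatever the lens; pixels are square), "cx", "cy" (the principal point, pixels), "world_from_camera" (4x4, takes a point from camera to world coordinates). Camera axes: x right, y down, z forward; pixel columns grow to the right and rows downward; lengths in mm; the calibration is good to about 2 mm. A picture is of the moment at which its call begins. There is no depth.
- sign_off(): hands the job in, once; it reports no verdict.
The state is a dict: "clock": time; "qpos": joint angles; "qvel": joint speeds; "joint_efforts": joint torques, N m; "eef_pos": TCP position; "tcp_rot": TCP orientation; "contact_force": force on the tool from outside, world axes, zero at the start; "wrist_torque": the same for the moment, N m; "opening": opening from 0.0 (shut) to 1.0 (fully open).
Only numpy, scipy, OpenCV 4.12 (cv2) and the standard library are available. Lean on these libraries where they do the work, as an engineer would, in place of code of your own. Each camera call takes 0.05 s, during which the arm holds its last target. There are 200 camera calls.

## Working session

There is one attempt and no reset: what is moved stays moved. The work goes in short steps, Python scripts to look and compute and a tool call to move; the robot and the scene stay as the last step left them, time stands still between calls to the robot, and variables do not carry over. Pictures are saved under pics/ and viewed, about 8 in all and at most 12, crops included, and the job is handed in when it is done.

Besides the shell and the picture viewer there is one more tool, called after ">>>" as name(argument=value, ...) on one line, values as JSON. drive_tool: Moves the arm, as the interface text tells. Its arguments: {"type":"object","properties":{"targets":{"type":"array"},"force":{"type":"number"}},"required":["targets"]}

```bash
mkdir -p pics
cat > h.py <<'E'
import numpy as np, cv2
from rig import sense, grab_frame, sign_off, grip_point_offset
def cam(n):
    d=grab_frame(n); d['img']=np.array(d['color']); d['f']=d['img'].shape[0]/2/np.tan(np.radians(d['vertical_fov'])/2); d['T']=np.array(d['world_from_camera']); return d
def ray(d,u,v):
    r=d['T'][:3,:3]@np.array([(u-d['cx'])/d['f'],(v-d['cy'])/d['f'],1.]); return d['T'][:3,3],r
def onz(d,u,v,z):
    o,r=ray(d,u,v); return o+r*(z-o[2])/r[2]
def proj(d,p):
    q=d['T'][:3,:3].T@(np.array(p,float)-d['T'][:3,3]); return q[:2]/q[2]*d['f']+[d['cx'],d['cy']]
E
python3 - <<'E'
from h import *
for n in ['scene','side','wrist']:
    d=cam(n); cv2.imwrite(f'pics/{n}0.png',d['img']); print(n,d['f'],d['cx'],d['cy'],d['T'].round(2).tolist())
print(sense())
a=[cv2.imread(f'pics/{n}0.png') for n in ['scene','side']]
E
```

```text
scene 465.5850389726485 285.070191944985 218.34790691094017 [[-0.67, 0.63, -0.4, 1058.5], [0.74, 0.57, -0.36, 496.14], [0.0, -0.54, -0.84, 1259.92], [0.0, 0.0, 0.0, 1.0]]
side 388.920764081719 284.9428645800612 207.7412970063664 [[0.73, -0.51, 0.47, -29.89], [-0.69, -0.54, 0.48, -608.01], [0.01, -0.67, -0.74, 992.67], [0.0, 0.0, 0.0, 1.0]]
wrist 311.86352128427677 276.8219925626871 202.47327493100346 [[0.3, 0.91, 0.28, 115.48], [0.96, -0.28, -0.09, 618.93], [-0.0, 0.29, -0.96, 373.02], [0.0, 0.0, 0.0, 1.0]]
{'clock': 0.15, 'qpos': array([ 1.26657223e+00,  3.53545709e-01,  1.63396237e+00, -1.98870491e-05,
        1.15518074e+00, -2.40586811e-03]), 'qvel': array([ 5.16433621e-05, -2.09646209e-03, -8.68346653e-04,  1.37404655e-03,
       -1.29426665e-03, -2.67055573e-03]), 'joint_efforts': array([-6.70733807e-04, -6.05634642e+01, -3.42336416e+01, -7.42128987e-05,
        6.11049822e-03,  3.78677612e-06]), 'eef_pos': array([185.70944539, 596.47774641, 303.29910077]), 'tcp_rot': array([-3.14049644e+00,  1.55479171e-05,  2.83978248e+00]), 'contact_force': array([ 0.41336569, -0.46040028,  0.25317895]), 'wrist_torque': array([-0.02724342,  0.04463753, -0.00764495]), 'opening': 1.0016456007138896}
```

View pics/scene0.png

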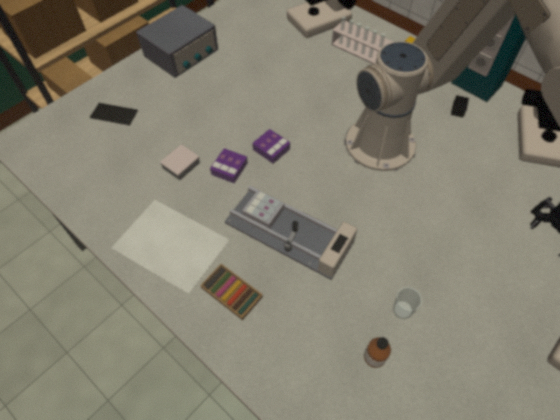

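View pics/side0.png

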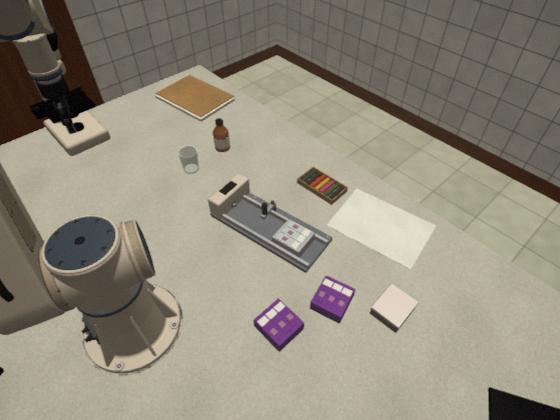

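The scene view shows the bed from about (226,222) to (355,240): tray at (262,207), latch and knob at (291,235), ivory housing at (338,250). In the side view the housing is at (230,192), the knob at (265,207) and the tray at (293,235). I'll enlarge both next.

Run:
```python
import cv2
for n,(x,y) in {'scene':(215,175),'side':(195,165)}.items():
    c=cv2.imread(f'pics/{n}0.png')[y:y+110,x:x+150]; c=cv2.resize(c,None,fx=5,fy=5,interpolation=cv2.INTER_CUBIC)
    for i in range(0,150,10): cv2.putText(c,str(x+i),(i*5,8),0,.3,(0,255,255)); c[8:14,i*5]=(0,255,255)
    for i in range(0,110,10): cv2.putText(c,str(y+i),(0,i*5+4),0,.3,(0,255,255))
    cv2.imwrite(f'pics/{n}1.png',c)
```

```text
(no output)
```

View pics/scene1.png

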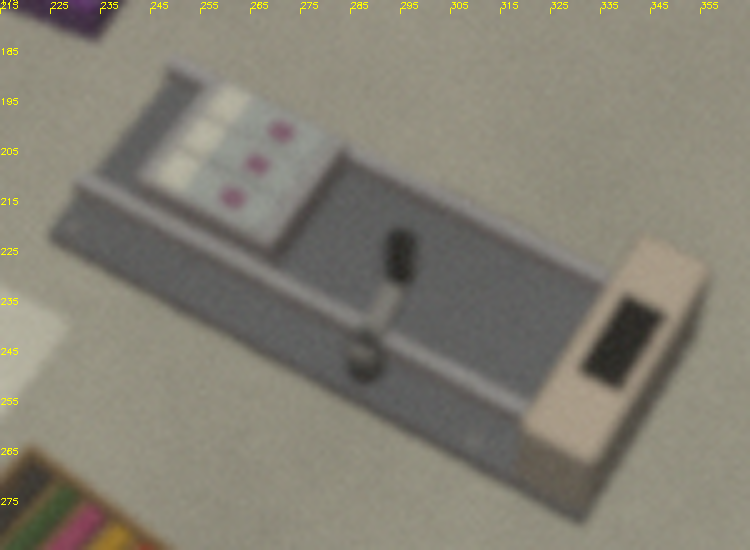

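View pics/side1.png

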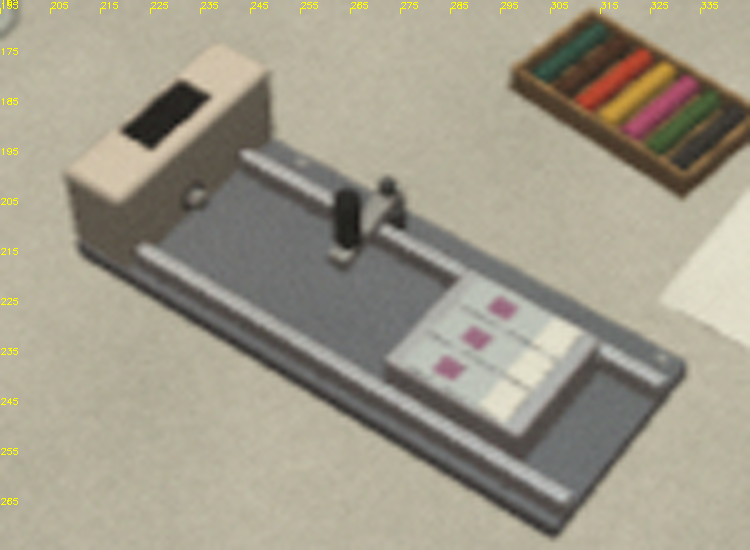

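The scene crop shows the housing top corners at (344,222), (357,229), (333,267) and (319,260). Tray top corners are at (262,191), (284,205), (271,225) and (243,210), and the knob top is at (295,222). The side crop shows the same features, with the plunger at (234,204).

```bash
cat > fit.py <<'E'
from h import *
S=cam('scene');D=cam('side')
H=[(150,65),(200,65),(200,-90),(150,-90)]
def show(name,s,d,z):
    A=[onz(S,*p,z)[:2] for p in s];B=[onz(D,*p,z)[:2] for p in d]
    print(name); 
    for a,b in zip(A,B): print(a.round(1),b.round(1))
    return (np.array(A)+np.array(B))/2
hs=show('H',[(344,222),(356.6,229),(333,267.4),(319.4,260)],[(219,205.6),(208.4,200.4),(239,173.6),(249,179)],85)
b0=show('B',[(225,222.6)],[(332,239)],15)
t=show('T',[(262,191),(284,205),(270.6,225),(243,210)],[(298.6,251.4),(272.4,237.4),(292,219.4),(315,235)],53)
k=show('K',[(295.2,221.8)],[(264.4,203.4)],90)
src=np.array(H+[(-185,-90)],float);dst=np.vstack([hs,b0])
c0,c1=src.mean(0),dst.mean(0);M=(src-c0).T@(dst-c1);U,s,V=np.linalg.svd(M);R=V.T@np.diag([1,np.linalg.det(V.T@U.T)])@U.T
t0=c1-R@c0
print('yaw',np.arctan2(R[1,0],R[0,0]),'t',t0,'res',(dst-src@R.T-t0).round(1).tolist())
print('tray bed',((t-t0)@R).round(1).tolist(),((t-t0)@R).mean(0)); print('knob',((k-t0)@R))
E
python3 fit.py
```

```text
H
[394.4 135.8] [393.  126.2]
[388.6 178.4] [381.9 167.2]
[533.3 205.9] [531.8 198.1]
[541.  162.7] [539.7 154.7]
B
[ 608.  -162.4] [ 599.9 -174.2]
T
[ 459.9 -140.5] [ 468.9 -154.5]
[452.8 -52.2] [447.4 -63.2]
[534.6 -33.2] [540.9 -52.4]
[ 552.1 -134.1] [ 548.8 -145.2]
K
[493.7  29.5] [500.8  32.4]
yaw 1.7585145261393142 t [482.86314887  -7.19837685] res [[2.7, 3.0], [3.6, -4.4], [-1.4, -4.1], [-3.0, 1.7], [-1.8, 3.8]]
tray bed [[-134.4, 44.3], [-43.5, 41.6], [-45.2, -47.3], [-142.8, -41.7]] [-91.45498381  -0.76473458]
knob [[ 34.8334055  -21.25307112]]
```

>>> drive_tool(targets=[-0.23,-0.243,0,0,0,0.54,1,-0.23,-0.243,0,0,0,0.54,1,-0.23,-0.243,0,0,0,0.54,1,-0.23,-0.243,0,0,0,0.54,1,-0.23,-0.243,0,0,0,0.54,1,-0.23,-0.243,0,0,0,0.54,1,-0.23,-0.243,0,0,0,0.54,1,-0.23,-0.243,0,0,0,0.54,1,-0.463,-0.487,0,0,0,1.08,1,-0.463,-0.487,0,0,0,1.08,1,-0.463,-0.487,0,0,0,1.08,1,-0.463,-0.487,0,0,0,1.08,1])

```text
clock: 1.25
eef_pos: [407.1, 146.3, 304.2]
tcp_rot: [3.141, -0.0, 1.794]
contact_force: [1.0, 0.4, -0.2]
opening: 1.003
```

>>> drive_tool(targets=[-0.166,0.04,0,0,0,0.034,1,-0.166,0.04,0,0,0,0.034,1,-0.166,0.04,0,0,0,0.034,1,-0.166,0.04,0,0,0,0.034,1,-0.166,0.04,0,0,0,0.034,1,-0.166,0.04,0,0,0,0.034,1,-0.166,0.04,0,0,0,0.034,1])

```text
clock: 1.83
eef_pos: [482.9, -4.4, 303.6]
tcp_rot: [-3.141, -0.001, 1.764]
contact_force: [0.5, -0.2, -0.1]
opening: 0.994
```

Run:
```python
from h import *
d=cam('wrist'); s=sense(); print(s['eef_pos'],s['tcp_rot'],s['contact_force'],d['T'].round(3).tolist())
cv2.imwrite('pics/w1raw.png',d['img'])
c=cv2.resize(d['img'],None,fx=1.42,fy=1.42,interpolation=cv2.INTER_CUBIC)
for i in range(0,560,40): cv2.putText(c,str(i),(int(i*1.42),8),0,.3,(0,255,255)); c[8:14,int(i*1.42)]=(0,255,255)
for i in range(0,420,40): cv2.putText(c,str(i),(0,int(i*1.42)+4),0,.3,(0,255,255))
cv2.imwrite('pics/w1.png',c)
```

```text
[482.70071303  -3.75329731 303.67752595] [-3.14082650e+00 -5.69521550e-04  1.76570832e+00] [-0.54726489  0.16060968 -0.65157098] [[0.981, 0.184, 0.057, 469.291], [0.193, -0.939, -0.285, 68.659], [0.001, 0.291, -0.957, 373.44], [0.0, 0.0, 0.0, 1.0]]
```

View pics/w1.png

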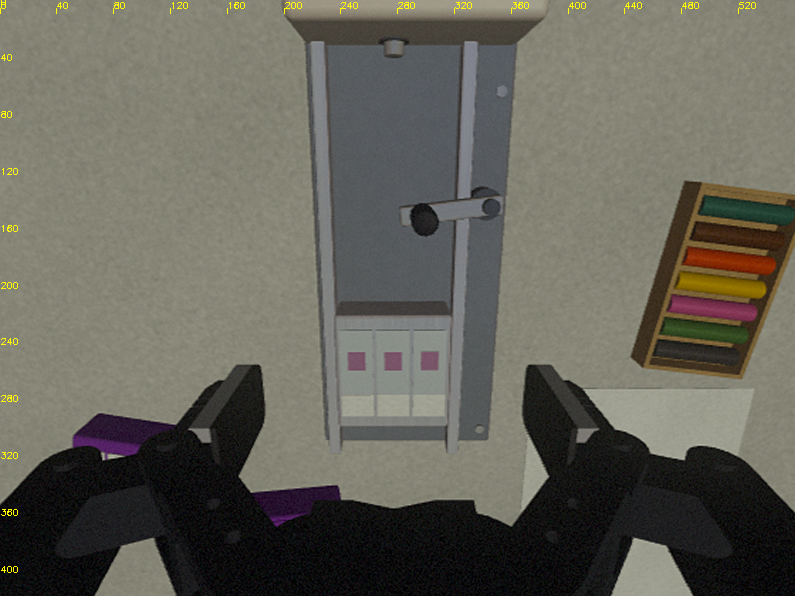

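The wrist view shows the whole bed. In view pixels, the rail ends are at (340,453) and (447,453), the housing face is at row 44, and the plunger is at (394,47). The knob is at (425,220), the pivot at (490,207), and the tray top spans rows 316–426 and columns 337–449.

Run:
```python
from h import *
d=cam('wrist'); P=lambda u,v,z: onz(d,u/1.42,v/1.42,z)[:2]
a=[P(326,43,33),P(340,453,33),P(463,43,33),P(447.5,453,33)]
print('rails',np.array(a).round(1).tolist(),'gap',np.linalg.norm(a[0]-a[2]),np.linalg.norm(a[1]-a[3]),'len',np.linalg.norm(a[0]-a[1]))
m0,m1=(a[1]+a[3])/2,(a[0]+a[2])/2; e=(m1-m0)/np.linalg.norm(m1-m0); R=np.array([e,[-e[1],e[0]]])
t0=m0+185*e; print('yaw',np.arctan2(e[1],e[0]),'origin',t0, 'alt', m1-150*e)
f=lambda *p:(R@(P(*p)-t0)).round(1)
for n,p in dict(trayFL=(337,316,53),trayFR=(450,316,53),trayBL=(340,426,53),trayBR=(447,426,53),knob=(425,220,90),knobarmtip=(403,217,48),pivot=(490,207,55),slabBR=(488,439,15),pl=(394,55,34)).items(): print(n,f(*p))
```

```text
rails [[410.0, 131.3], [472.7, -195.3], [502.5, 149.7], [568.4, -176.5]] gap 94.26672308712656 97.46971407115994 len 332.63777650932985
yaw 1.7653065114700497 origin [484.80467797  -4.40852927] alt [485.25160787  -6.67719827]
trayFL [-45.1  44.1]
trayFR [-45.  -43.1]
trayBL [-143.1   45. ]
trayBR [-143.1  -44.4]
knob [ 34.3 -19.5]
knobarmtip [30.4 -6.4]
pivot [ 38.5 -68.2]
slabBR [-183.2  -89.1]
pl [140.1   0.3]
```

>>> drive_tool(targets=[0.032,0.022,0.03,0,0,0,1,0.032,0.022,0.07,0,0,0,1,0.032,0.022,0.11,0,0,0,1,0.032,0.022,0.145,0,0,0,1,0.032,0.022,0.165,0,0,0,1,0.032,0.022,0.173,0,0,0,1,0.032,0.022,0.173,0,0,0,1,0.032,0.022,0.173,0,0,0,0.5,0.032,0.022,0.173,0,0,0,0.5,0.032,0.022,0.173,0,0,0,0.5], force=30)

```text
clock: 2.77
eef_pos: [499.7, 31.5, 132.6]
tcp_rot: [3.139, 0.0, 1.766]
contact_force: [-0.7, -0.0, -0.4]
opening: 0.603
```

Run:
```python
from h import *
d=cam('wrist'); s=sense(); print(s['eef_pos'],s['tcp_rot'],s['contact_force'],s['opening'])
cv2.imwrite('pics/w2.png',d['img'])
```

```text
[499.60074193  31.39340026 132.40648697] [3.13880489e+00 3.61825670e-04 1.76582153e+00] [ 0.07437672  0.64157751 -0.3074499 ] 0.5180823680917246
```

View pics/w2.png

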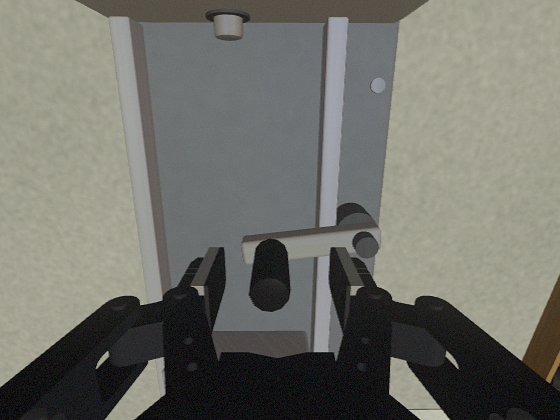

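The knob, with its top at (270,295), stands between the pads at columns 222 and 332, so it's centred enough to close on.

>>> drive_tool(targets=[0,0,0,0,0,0,0,0,0,0,0,0,0,0,0,0,0,0,0,0,0,0,0,0,0,0,0,0,0,0,0,0,0,0,0,0,0,0,0,0,0,0], force=30)

```text
clock: 3.32
eef_pos: [497.0, 30.9, 131.4]
tcp_rot: [-3.138, -0.0, 1.766]
contact_force: [-9.3, -2.7, 13.7]
opening: 0.2
```

Run:
```python
from h import *
s=sense(); print(s['eef_pos'],s['contact_force'],s['opening'])
p=s['eef_pos'][:2]-[485,-5.5]; e=np.array([np.cos(1.765),np.sin(1.765)]);x,y=e@p,np.array([-e[1],e[0]])@p
print(x,y, 'theta',np.arctan2(39-x,y+70),'r',np.hypot(39-x,y+70))
th0=np.arctan2(39-x,y+70)
for t in np.linspace(th0,1.5,12): print(round(t,2),'tool dx %.1f dy %.1f'%(39-50*np.sin(t)-(39-50*np.sin(th0)), -(50*np.cos(t)-50*np.cos(th0))))
```

```text
[496.97609804  30.90110574 131.40106136] [-9.26148651 -2.66527512 13.67584766] 0.199752964604346
33.40561523010685 -18.775843372521678 theta 0.1087826593125104 r 51.5287430775295
0.11 tool dx 0.0 dy -0.0
0.24 tool dx -6.2 dy 1.1
0.36 tool dx -12.3 dy 2.9
0.49 tool dx -18.0 dy 5.5
0.61 tool dx -23.4 dy 8.9
0.74 tool dx -28.3 dy 12.8
0.87 tool dx -32.7 dy 17.4
0.99 tool dx -36.5 dy 22.4
1.12 tool dx -39.6 dy 27.9
1.25 tool dx -42.0 dy 33.8
1.37 tool dx -43.6 dy 39.9
1.5 tool dx -44.4 dy 46.2
```

>>> drive_tool(targets=[-0.006,-0.001,-0.001,0,0,0,0,-0.012,0.0005,-0.001,0,0,0,0,-0.018,0.003,-0.001,0,0,0,0,-0.0235,0.0065,-0.001,0,0,0,0,-0.0285,0.0105,-0.001,0,0,0,0,-0.033,0.015,-0.001,0,0,0,0,-0.037,0.02,-0.001,0,0,0,0,-0.04,0.0255,-0.001,0,0,0,0,-0.0425,0.0315,-0.001,0,0,0,0,-0.044,0.0375,-0.001,0,0,0,0,-0.045,0.044,-0.001,0,0,0,0,-0.045,0.046,-0.001,0,0,0,0])

```text
clock: 4.32
eef_pos: [550.9, -6.2, 131.3]
tcp_rot: [-3.137, 0.002, 1.767]
contact_force: [-4.0, -14.6, -0.8]
opening: 0.2
```

```bash
cat > st.py <<'E'
from h import *
s=sense(); print(s['clock'],s['eef_pos'],s['contact_force'],s['opening'])
p=s['eef_pos'][:2]-[485,-5.5]; e=np.array([np.cos(1.765),np.sin(1.765)]);x,y=e@p,np.array([-e[1],e[0]])@p
print('bed',x,y,'theta',np.arctan2(39-x,y+70),'r',np.hypot(39-x,y+70))
E
python3 st.py
```

```text
4.3167 [550.93921901  -6.22935262 131.2931292 ] [ -4.00879019 -14.64213258  -0.82078164] 0.20035418830805293
bed -13.440937942484354 -64.55891686105332 theta 1.4674098623735454 r 52.722455917876445
```

>>> drive_tool(targets=[0.001,0.004,0,0,0,0,0,0.001,0.004,0,0,0,0,0,0.001,0.004,0,0,0,0,0.6,0.001,0.004,0,0,0,0,0.6,0.001,0.004,0,0,0,0,0.6,0.001,0.004,0,0,0,0,0.6,0.001,0.004,-0.03,0,0,0,0.6,0.001,0.004,-0.06,0,0,0,0.6,0.001,0.004,-0.06,0,0,0,0.6])

```text
clock: 5.07
eef_pos: [558.9, -2.0, 196.8]
tcp_rot: [3.134, 0.001, 1.766]
contact_force: [1.9, -0.4, -0.5]
opening: 0.597
```

```bash
python3 st.py
python3 - <<'E'
from h import *
d=cam('wrist');cv2.imwrite('pics/w3.png',d['img'])
E
```

```text
5.0667 [558.93988796  -1.95479467 196.83518965] [ 1.87872462 -0.4332127  -0.51424673] 0.5971836347334061
bed -10.79074560130083 -73.23411309989447 theta 1.6356593100848225 r 49.89566950223603
```

View pics/w3.png

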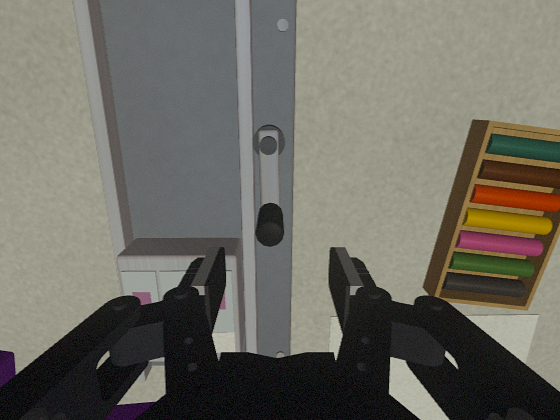

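The latch is now parallel to the rail, with its pivot at (268,143) and knob at (270,222), so the channel is clear. Next I'll go behind the tray with the fingers shut.

>>> drive_tool(targets=[-0.037,-0.017,0,0,0,0,0,-0.075,-0.034,0,0,0,0,0,-0.11,-0.051,0,0,0,0,0,-0.145,-0.068,0,0,0,0,0,-0.159,-0.073,0,0,0,0,0,-0.159,-0.073,0.02,0,0,0,0,-0.159,-0.073,0.05,0,0,0,0,-0.159,-0.073,0.08,0,0,0,0,-0.159,-0.073,0.094,0,0,0,0,-0.159,-0.073,0.094,0,0,0,0,-0.159,-0.073,0.094,0,0,0,0])

```text
clock: 6.03
eef_pos: [514.8, -172.0, 96.9]
tcp_rot: [-3.139, -0.001, 1.766]
contact_force: [0.2, -1.0, -0.4]
opening: 0.002
```

```bash
python3 st.py
python3 - <<'E'
from h import *
d=cam('side');c=cv2.resize(d['img'][120:330,180:460],None,fx=2.8,fy=2.8);cv2.imwrite('pics/s2.png',c)
E
```

```text
6.0333 [ 514.7605902  -171.98547753   96.92171605] [ 0.18075178 -0.98825097 -0.39442339] 0.002078478633148087
bed -169.09918152169018 2.928099178584784 theta 1.2337217812048245 r 220.50799758693302
```

View pics/s2.png

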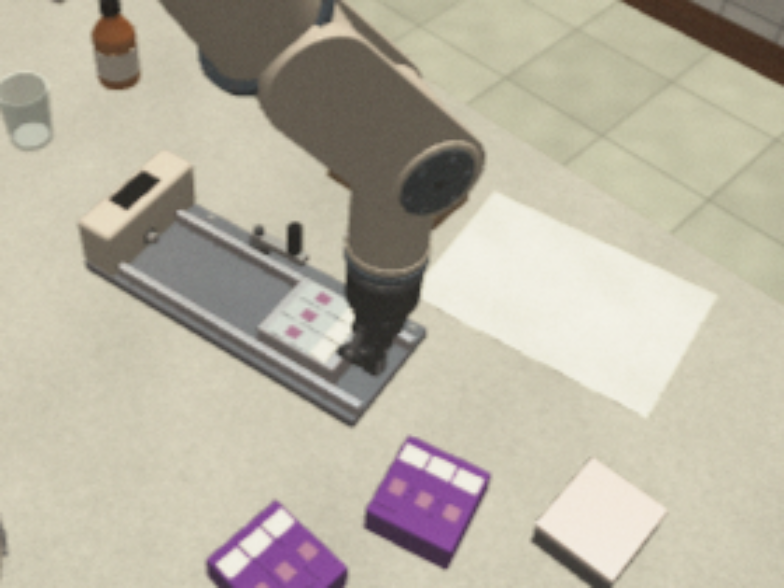

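The fingers stand in the channel just behind the tray, at about (360,350) in this crop, and the latch is lying back. Now I'll push.

>>> drive_tool(targets=[0.005,0.003,-0.006,0,0,0,0,0.01,0.003,-0.006,0,0,0,0,0.016,0.003,-0.006,0,0,0,0,0.025,0.003,-0.006,0,0,0,0,0.037,0.003,-0.006,0,0,0,0,0.05,0.003,-0.006,0,0,0,0,0.063,0.003,-0.006,0,0,0,0,0.076,0.003,-0.006,0,0,0,0,0.089,0.003,-0.006,0,0,0,0,0.102,0.003,-0.006,0,0,0,0,0.115,0.003,-0.006,0,0,0,0,0.125,0.003,-0.006,0,0,0,0])

```text
clock: 7.08
eef_pos: [495.0, -48.4, 105.1]
tcp_rot: [3.139, 0.002, 1.767]
contact_force: [1.3, -5.5, 3.9]
opening: 0.001
```

```bash
python3 st.py
```

```text
7.0833 [494.97897331 -48.40659296 105.11687808] [ 1.27716287 -5.47931133  3.86750483] 0.0005685004347291861
bed -44.02581478604839 -1.5110460790330693 theta 0.8810489110265735 r 107.62909797111348
```

>>> drive_tool(targets=[0.01,0,0,0,0,0,0,0.02,0,0,0,0,0,0,0.03,0,0,0,0,0,0,0.04,0,0,0,0,0,0,0.05,0,0,0,0,0,0,0.058,0,0,0,0,0,0,0.065,0,0,0,0,0,0,0.07,0,0,0,0,0,0,0.073,0,0,0,0,0,0,0.075,0,0,0,0,0,0])

```text
clock: 7.92
eef_pos: [480.1, 24.8, 104.7]
tcp_rot: [3.14, 0.001, 1.767]
contact_force: [1.4, -6.5, 5.3]
opening: -0.002
```

```bash
python3 st.py
```

```text
7.9167 [480.12765616  24.80662004 104.68609382] [ 1.40541782 -6.50558869  5.28371769] -0.0022127327616446786
bed 30.67719632762515 -1.0679784485554542 theta 0.12015766225177334 r 69.43264834454834
```

Now creeping towards the stop, watching for a rise in force.

>>> drive_tool(targets=[0.002,0,0,0,0,0,0,0.004,0,0,0,0,0,0,0.005,0,0,0,0,0,0,0.006,0,0,0,0,0,0,0.007,0,0,0,0,0,0,0.008,0,0,0,0,0,0,0.008,0,0,0,0,0,0])

```text
clock: 8.5
eef_pos: [478.6, 32.4, 104.7]
tcp_rot: [3.14, 0.001, 1.767]
contact_force: [1.3, -5.3, 4.1]
opening: 0.005
```

```bash
python3 st.py
```

```text
8.5 [478.63631234  32.36907931 104.65163747] [ 1.31537361 -5.34351906  4.06989567] 0.005041056987489558
bed 38.385301260572284 -1.0641124238907913 theta 0.0089167263931282 r 68.93862814450416
```

>>> drive_tool(targets=[0.001,0,0,0,0,0,0,0.002,0,0,0,0,0,0,0.003,0,0,0,0,0,0,0.004,0,0,0,0,0,0,0.004,0,0,0,0,0,0])

```text
clock: 8.92
eef_pos: [477.8, 33.4, 104.7]
tcp_rot: [3.141, 0.005, 1.769]
contact_force: [1.2, -34.8, 5.2]
opening: 0.001
```

```bash
python3 st.py
```

```text
8.9167 [477.82298677  33.40655118 104.72152529] [  1.22853418 -34.81101251   5.17587094] 0.000879957403994966
bed 39.560230219464934 -0.4662927817100211 theta -0.00805678454346422 r 69.53596405758442
```

The tray hit the stop: force jumped to 35 N at TCP bed x = 39.5 mm, against the 39 mm expected. I'll back off and return to the knob.

>>> drive_tool(targets=[-0.01,0,0,0,0,0,0,-0.03,0,0,0,0,0,0,-0.04,0,-0.03,0,0,0,0,-0.054,0,-0.06,0,0,0,0,-0.054,0.02,-0.095,0,0,0,0,-0.054,0.05,-0.095,0,0,0,0.6,-0.054,0.07,-0.095,0,0,0,0.6,-0.054,0.07,-0.095,0,0,0,0.6,-0.054,0.07,-0.095,0,0,0,0.6])

```text
clock: 9.67
eef_pos: [556.5, -2.6, 198.9]
tcp_rot: [-3.141, -0.0, 1.766]
contact_force: [-0.8, 0.7, -0.6]
opening: 0.568
```

```bash
python3 st.py
python3 - <<'E'
from h import *
d=cam('wrist');cv2.imwrite('pics/w4.png',d['img'])
E
```

```text
9.6667 [556.50703148  -2.57085343 198.91546483] [-0.82397361  0.69553784 -0.62159977] 0.5679922107431264
bed -10.92571808556958 -70.72810003424212 theta 1.585378959764388 r 49.9310269874317
```

View pics/w4.png

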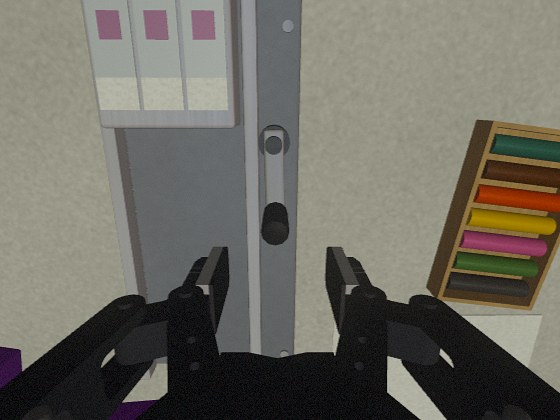

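The tray's back edge is at row 126, and the knob top at (275,232) is centred under the jaws (columns 228–328). I'll descend, grip, and measure the tray's back edge.

>>> drive_tool(targets=[0,0,0.03,0,0,0,0.6,0,0,0.055,0,0,0,0.6,0,0,0.067,0,0,0,0.6,0,0,0.067,0,0,0,0.6,0,0,0.067,0,0,0,0,0,0,0.067,0,0,0,0,0,0,0.067,0,0,0,0,0,0,0.067,0,0,0,0,0,0,0.067,0,0,0,0,0,0,0.067,0,0,0,0], force=30)

```text
clock: 10.55
eef_pos: [557.0, -3.3, 133.1]
tcp_rot: [3.14, 0.0, 1.766]
contact_force: [-2.1, -0.8, 7.3]
opening: 0.196
```

```bash
python3 st.py
python3 - <<'E'
from h import *
s=sense()
x,y=-10.9,-70.7
for t in np.linspace(1.57,-0.04,13)[1:]: print(round(t,2),'dx %.1f dy %.1f'%(-50*np.sin(t)+50, -(50*np.cos(t))))
E
```

```text
10.55 [556.96062059  -3.28315436 133.12991695] [-2.08298552 -0.80757668  7.27930624] 0.19566844402520953
bed -11.712164947865734 -71.03569886037707 theta 1.5912165731001522 r 50.722739928250405
1.44 dx 0.5 dy -6.7
1.3 dx 1.8 dy -13.3
1.17 dx 4.0 dy -19.6
1.03 dx 7.0 dy -25.6
0.9 dx 10.9 dy -31.1
0.76 dx 15.4 dy -36.1
0.63 dx 20.5 dy -40.4
0.5 dx 26.2 dy -44.0
0.36 dx 32.3 dy -46.8
0.23 dx 38.7 dy -48.7
0.09 dx 45.3 dy -49.8
-0.04 dx 52.0 dy -50.0
```

>>> drive_tool(targets=[0.0005,-0.0065,0,0,0,0,0,0.002,-0.013,0,0,0,0,0,0.004,-0.0195,0,0,0,0,0,0.007,-0.0255,0,0,0,0,0,0.011,-0.031,0,0,0,0,0,0.0155,-0.036,0,0,0,0,0,0.0205,-0.0405,0,0,0,0,0,0.026,-0.044,0,0,0,0,0,0.0325,-0.047,0,0,0,0,0,0.039,-0.0485,0,0,0,0,0,0.0455,-0.05,0,0,0,0,0,0.051,-0.05,0,0,0,0,0])

```text
clock: 11.55
eef_pos: [496.4, 36.3, 132.9]
tcp_rot: [-3.14, 0.001, 1.766]
contact_force: [-9.5, -9.6, 18.0]
opening: 0.203
```

```bash
python3 st.py
```

```text
11.55 [496.42115341  36.34292001 132.90662588] [-9.48321699 -9.64350088 17.9791255 ] 0.2026607854959128
bed 38.85222854943288 -19.28152060609689 theta 0.0029135540773069903 r 50.718694664111545
```

Theta reads about 0.00. I'll press a little further to confirm the hard stop.

>>> drive_tool(targets=[0.001,0,0,0,0,0,0,0.002,0,0,0,0,0,0,0.003,0,0,0,0,0,0,0.003,0,0,0,0,0,0])

```text
clock: 11.88
eef_pos: [495.4, 39.3, 132.9]
tcp_rot: [-3.139, 0.001, 1.766]
contact_force: [-10.4, -7.2, 17.5]
opening: 0.204
```

```bash
python3 st.py
```

```text
11.8833 [495.44818096  39.3060903  132.88552125] [-10.41778924  -7.1605692   17.49308346] 0.20429516311491747
bed 41.94746548286005 -18.89868654873237 theta -0.05761502396608461 r 51.18624609421321
```

>>> drive_tool(targets=[0.001,0,0,0,0,0,0,0.002,0,0,0,0,0,0,0.003,0,0,0,0,0,0,0.003,0,0,0,0,0,0])

```text
clock: 12.22
eef_pos: [494.6, 42.2, 132.8]
tcp_rot: [-3.138, 0.001, 1.766]
contact_force: [-9.0, -7.1, 18.5]
opening: 0.199
```

```bash
python3 st.py;  python3 - <<'E'
from h import *
d=cam('wrist');cv2.imwrite('pics/w5.png',d['img'])
E
```

```text
12.2167 [494.58049953  42.24830725 132.80629459] [-8.96251836 -7.11062533 18.48593033] 0.1986586840678793
bed 45.001823345662636 -18.615120532016896 theta -0.1162745006204919 r 51.73420262661533
```

View pics/w5.png

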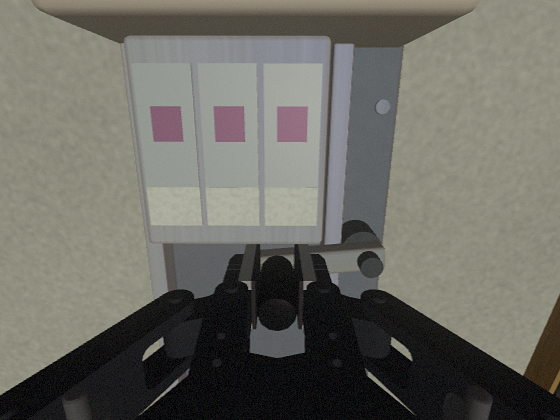

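The tray sits against the housing (top spans rows 38–243). The latch arm is across behind it, and the knob top is near (278,310) between the pads. I'll compute the latch angle, because the pads may have slid along the knob.

Run:
```python
from h import *
d=cam('wrist'); e=np.array([np.cos(1.765),np.sin(1.765)]);R=np.array([e,[-e[1],e[0]]])
f=lambda u,v,z:(R@(onz(d,u,v,z)[:2]-[485,-5.5])).round(1)
print('knob',[f(278,v,90) for v in (300,310,315)],'pivot',f(370,265,55),'arm edge',f(312,249,48),f(345,247,48),'lower',f(312,270,48),f(355,270,48),'tray back',f(155,243,53),f(320,243,53),'front',f(128,37,53),f(328,37,53))
c=cv2.resize(d['img'][225:345,220:400],None,fx=4.4,fy=4.4,interpolation=cv2.INTER_CUBIC);c=cv2.convertScaleAbs(c,alpha=1.8,beta=30);cv2.imwrite('pics/w6.png',c)
```

```text
knob [array([ 42.5, -19.9]), array([ 37.6, -19.9]), array([ 35.1, -19.9])] pivot [ 40.  -68.4] arm edge [ 45.8 -38.4] [ 47.1 -56.2] lower [ 33.1 -38.8] [ 33.1 -62.7] tray back [51.5 44.4] [ 51.7 -41.8] front [148.3  45.1] [148.4 -41.2]
```

View pics/w6.png

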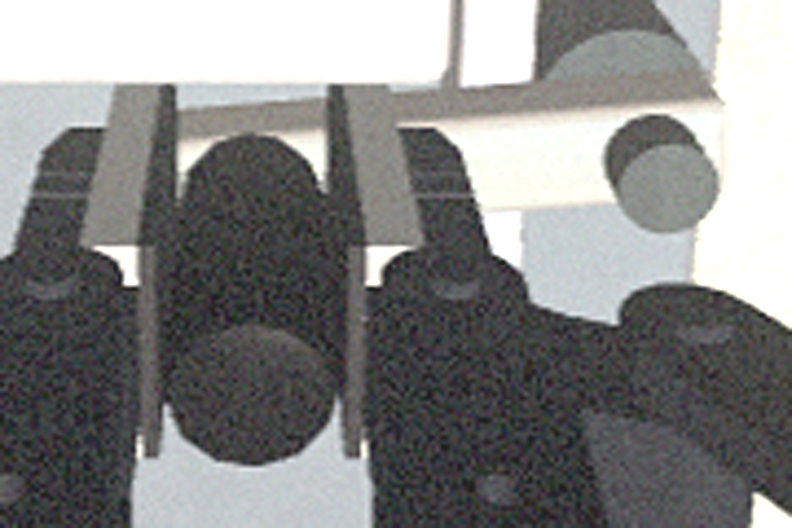

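The knob top is at about bed (35,-20) and the arm slopes about 0.07 rad, so the pads slid along the knob and the latch isn't at its stop. I'll release and push the knob from behind with shut fingers.

>>> drive_tool(targets=[0,0,0,0,0,0,0.6,0,0,0,0,0,0,0.6,0,0,0,0,0,0,0.6,0,0,0,0,0,0,0.6,0,0,-0.03,0,0,0,0.6,0,0,-0.06,0,0,0,0.6,-0.025,0.001,-0.06,0,0,0,0,-0.055,0.001,-0.06,0,0,0,0,-0.055,0.001,-0.06,0,0,0,0,-0.055,0.001,-0.06,0,0,0,0,-0.055,0.001,-0.03,0,0,0,0,-0.055,0.001,-0.002,0,0,0,0])

```text
clock: 13.32
eef_pos: [509.0, -10.2, 134.2]
tcp_rot: [3.138, 0.001, 1.766]
contact_force: [0.1, 0.7, -0.6]
opening: -0.002
```

```bash
python3 st.py
```

```text
13.3167 [509.0001146  -10.23095615 134.19554171] [ 0.14189976  0.73571992 -0.6432366 ] -0.0019592357960995853
bed -9.273689880806543 -22.63594758246676 theta 0.7949091578327556 r 67.6291549268444
```

>>> drive_tool(targets=[0.01,-0.002,0,0,0,0,0,0.018,-0.002,0,0,0,0,0,0.022,-0.002,0,0,0,0,0,0.025,-0.002,0,0,0,0,0,0.027,-0.002,0,0,0,0,0,0.028,-0.002,0,0,0,0,0,0.028,-0.002,0,0,0,0,0])

```text
clock: 13.9
eef_pos: [501.1, 16.7, 134.7]
tcp_rot: [3.14, 0.0, 1.766]
contact_force: [0.6, 1.6, 0.2]
opening: -0.0
```

```bash
python3 st.py
```

```text
13.9 [501.12609885  16.65273924 134.72199747] [0.62018598 1.62470062 0.15921488] -4.6464208981976914e-05
bed 18.624205471280966 -20.098106642774255 theta 0.38765563303805073 r 53.90150242166268
```

>>> drive_tool(targets=[0.001,0,0,0,0,0,0,0.002,0,0,0,0,0,0,0.003,0,0,0,0,0,0,0.003,0,0,0,0,0,0])

```text
clock: 14.23
eef_pos: [501.0, 17.6, 134.6]
tcp_rot: [3.14, 0.003, 1.767]
contact_force: [0.3, -16.1, 4.5]
opening: 0.001
```

```bash
python3 st.py
```

```text
14.2333 [501.00815797  17.6117136  134.58738793] [  0.30996087 -16.13082649   4.54234071] 0.0011748193737187802
bed 19.587913556715367 -20.16745074657608 theta 0.3714622327459411 r 53.4800155682146
```

The force rose to 16 N at bed x 19.6 mm, against 19 mm expected for closed, so the latch is at its hard stop. I'll retreat and check from above.

>>> drive_tool(targets=[-0.015,0,0,0,0,0,0,-0.03,0,0,0,0,0,0,-0.035,0,-0.03,0,0,0,0,-0.035,0,-0.07,0,0,0,0,-0.035,0,-0.1,0,0,0,0,-0.035,0,-0.1,0,0,0,0,-0.035,0,-0.1,0,0,0,0])

```text
clock: 14.82
eef_pos: [508.1, -15.1, 236.0]
tcp_rot: [3.137, 0.001, 1.765]
contact_force: [-0.7, 0.2, 0.4]
opening: 0.001
```

```bash
python3 st.py;  python3 - <<'E'
from h import *
d=cam('wrist');c=cv2.resize(d['img'],None,fx=1.42,fy=1.42,interpolation=cv2.INTER_CUBIC);cv2.imwrite('pics/w7.png',c)
E
```

```text
14.8167 [508.06017601 -15.12208011 235.96073905] [-0.74179319  0.15069391  0.38540596] 0.000989176717592907
bed -13.891474556099777 -20.769763552810833 theta 0.8212345260081133 r 72.25734745591416
```

View pics/w7.png

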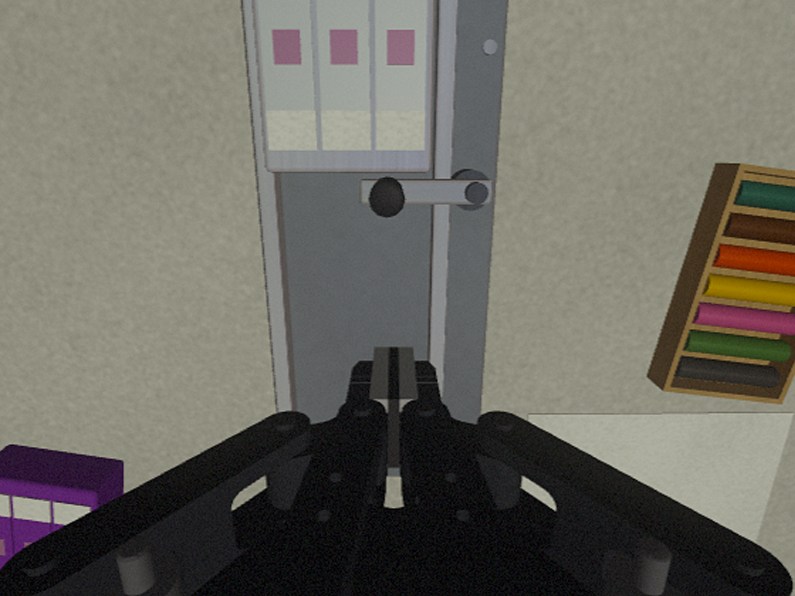

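The latch arm lies straight across (rows 180–204, parallel to the tray's back edge at row 171), just behind the tray. The robot is clear of everything, so I'm handing in.

```bash
python3 -c "
from rig import sign_off
print(sign_off())"
```

```text
the job is handed in; nothing more can be done
None
```

The tray is loaded and latched, and I handed the job in at about 15 s on the robot's clock; `sign_off()` gave no verdict.

- **Latch opened:** I gripped the knob and swung it round to about 1.55 rad, and a picture showed the arm lying parallel to the rail.
- **Tray pushed home:** I pushed with shut fingers until the force jumped from about 5 N to 35 N at the stop. A later picture put the tray's centre at bed x ≈ 100 mm, with its front edge reading 148.3 mm and its back edge 51.5 mm. Full home would read 150 and 50 mm, so each edge was 1.5 mm off. I inferred that the plunger is pressed in from this; I could not see it directly.
- **Latch closed:** The first swing fell short, with the picture showing about 0.07 rad left although the arm's position suggested it was fully closed. The pads had slid along the knob. I let go and pushed the knob from behind until the force rose to 16 N at the hard stop. That push met no clear contact until about where the knob should be when closed, so letting go or lifting off may already have closed most of the gap.
- **Last check:** The final picture shows the latch straight across, close behind the tray, and the gripper clear of everything. I didn't measure the bystanders again, but every move was planned to keep clear of them.

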